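Latch a vial tray into the autosampler port

TASK

Load the vial tray into the autosampler loading port: press the tray's spring button down flush so that it goes in under the rim of the dark sleeve, then push the tray on in until the button pops up through the hole in the sleeve's roof, and let go. Use no more than light finger force on the tray, the button and the sleeve, keep the vials in their holes, and leave the other things on the bench alone.

Things in the scene. Friction and masses are not known exactly. Their poses are not given: they have to be found in the camera images.
- port: Fixed loading port. Origin: on the bench under the middle of the sleeve's open rim; x points into the sleeve (the way the tray slides), z up; place and heading vary. Silver bed x = -180 to 115 mm, 76 mm wide, top 10 mm up. Two grey rails up to the rim, inner faces y = +-25 mm, tops 24 mm up. Dark drive-unit box behind the sleeve: x = 117 to 247 mm, 150 mm wide, 115 mm high.
- port_hole (a point): Middle of the hole in the roof of the dark-grey sleeve, level with the roof's top. Hole 40 mm long (port x = 30 to 70 mm), 46 wide. Sleeve port x = 0 to 115 mm, 62 mm wide outside, 50 inside; roof from 38 to 41 mm above the bench; a white line on the roof marks the rim. Axes as the port's.
- tray: Loose vial tray, 0.27 to 0.42 kg, 172 x 47 mm, on the bed between the rails, 1.5 mm play a side. Origin: underside, below the button's middle; x to the sleeve. Nose x = 20 to 58 mm, 26 high, its front already in the sleeve; button x = -18 to 18; deck behind it 16 high, then 8; blue vial block x = -56 to -100, 28 high, vials to 46. Starts at port x = -48 to -26 mm; latched at 48 to 52 mm.
- latch (a joint): How far the tray's spring button is pressed down, in m: 0 up, hard stop at 0.0095. The spring gives 3 N at 0 and 8 N at the stop. Pressed 8 mm or more, its ridge passes under the sleeve's roof; less, it butts against the rim. Caught under the roof it reads about 0.008; popped up in the hole, 0.
- latch_step (a point): Middle of the button's flat yellow step, to press on: 26 mm long (tray x = -18 to 8 mm), 40 wide, 31 mm above the tray's underside when up. A finger pressing it can push the orange ridge in front of it, so sliding the tray forward with the button down; the finger meets the sleeve's rim when the ridge is under the roof, and the roof then keeps the button down. Axes as the tray's.
- latch_ridge (a point): Middle of the top of the button's orange ridge: 10 mm long (tray x = 8 to 18 mm), 40 wide, 5 mm higher than the step, 36 mm above the tray's underside when up. Up in the hole it stands 5 mm proud of the roof. Axes as the tray's.
- tray_push (a point): Middle of the rear face of the tray's cream push plate (plate tray x = -104 to -114 mm, 47 wide, 44 high), 30 mm above the tray's underside: push here to move the tray forward. The bed behind it is free. Axes as the tray's.
- vial_a: Glass vial with yellow cap, 12 mm diameter, 32 mm tall, standing loose in a hole 14 mm deep in the blue block of the tray, rear, at tray y = +11 mm. Origin: centre of its underside.
- vial_b: The same, in the front hole at tray y = +11 mm.
- vial_c: The same, in the rear hole at tray y = -11 mm.
- amber_bottle: Amber glass bottle, 70 mm diameter, 160 mm tall, with blue cap: leave alone. Origin: centre of its underside.
- beaker: Glass beaker, 70 mm diameter, 90 mm tall: leave alone. Origin: centre of its underside.
- tip_box: Blue box 120 x 85 x 60 mm: leave alone. Origin: centre of its underside.
- screwdriver: Screwdriver lying on the bench: leave alone.
- spare_rack: Blue block 90 x 130 x 35 mm full of yellow-capped vials (up to 45 mm): leave alone. Origin: centre of its underside.

How it is judged:
On the way, in this order (a step that is already met when the one before it is completed fails the run):
1. the button, pressed flush, has gone in under the rim of the sleeve (x of latch_ridge in the frame of port above 0 m and value of joint latch above 0.006 m and z of tray in the frame of port below 0.013 m), for 0.1 s.
2. the button has popped up through the hole in the sleeve's roof (x of tray in the frame of port between 0.0465 and 0.0535 m and z of tray in the frame of port below 0.013 m and angle between the x axis of tray and the x axis of port, either way round below 0.06 rad and value of joint latch below 0.002 m), for 0.2 s.
At the end, for the whole second after the job is handed in: The tray lies flat on the port's bed, its origin 46.5 to 53.5 mm inside the sleeve's rim and in line with the port within 0.06 rad, the button up through the roof's hole (pressed less than 2 mm), the three vials in their holes in the tray, all at rest (all of step 2 and z of each of vial_a, vial_b, vial_c in the frame of tray below 0.02 m and distance between each of vial_a, vial_b, vial_c and tray below 0.1 m and linear speed of tray below 0.01 m/s); the robot touches nothing.
It fails at once if the robot presses or pushes on the tray or its button with more than 25 N (contact force between any of the fingers, the arm and tray above 25 N).
It fails at once if the robot presses on the port or its sleeve with more than 25 N (contact force between any of the fingers, the arm and port above 25 N).
It fails at once if a vial comes out of its hole (not (z of each of vial_a, vial_b, vial_c in the frame of tray below 0.02 m and distance between each of vial_a, vial_b, vial_c and tray below 0.1 m)).
It fails at once if another thing on the bench is moved by more than 30 mm (distance of any of amber_bottle, beaker, tip_box, screwdriver, spare_rack from where it was at the start of the episode above 0.03 m).
It also fails if it takes over 69 s, if anything falls off the work surface, if the arm or the gripper's body presses on something with over 40 N, if the wrist force passes 120 N, or if a joint passes its speed limit or range.

ROBOT

A 6-joint arm with a two-finger parallel gripper is mounted at the origin on the work surface. World frame = base frame: x ahead of the robot, y to its left, z up, the work surface at z = 0. Lengths are in m, angles in rad, forces in N, time in s.
With the tool pointing down it reaches from about 0.325 to 0.925 m from the base axis. Payload 3.1 kg.
Tool frame: the origin (TCP) lies midway between the tips of the shut fingers; the grasp point (between the pads) lies arm.grip_point_offset behind it (arm.grip_point_offset is the distance from the TCP to the grasp point, in m); z points along the fingers, y is the line along which they close (so a half turn about z gives the same grasp; the last joint's range is limited). The gripper opens to 85 mm and grips with 20 to 120 N. Pads are 22 mm wide; open, the fingers measure 114 mm over their backs; the gripper's body (76 mm by 85 mm) begins 54 mm behind the grasp point. The pads swing forward as they close: fully open they stand 13 mm farther back than shut.
Start: joints at [-1.402, 0.217, 1.613, -0, 1.311, -0.112], TCP at [0.173, -0.601, 0.231] pointing down, gripper open.
Joint ranges: [-2.75, 2.75], [-0.78, 2.1], [0.31, 2.55], [-1.13, 4.27], [0.13, 2.63], [-2.58, 2.58]. Speed limits (rad/s): [2.79, 2.79, 3.14, 3.14, 3.14, 3.14].

INTERFACE

Orientations are given as [roll, pitch, yaw] about the fixed x, y, z axes, in that order (R = Rz(yaw) Ry(pitch) Rx(roll)).
In Python, from bench import arm gives the robot as it stands.
- The arm moves only by the shell command python3 -m handwheel 'ROWS' [FORCE]. ROWS is JSON, a list of rows, each an object of numbers: "x", "y", "z": the shift along the tool's x, y, z in cm; "ax", "ay", "az": the turn, a rotation vector about the tool's x, y, z in degrees; "grip": the gripper's target within -1 to 1 (fully open at 1, half-way at 0, shut at -1). In form: [{"x": .., "y": .., "z": .., "ax": .., "ay": .., "az": .., "grip": ..}, ...]. A call has 1 to 10 rows; each row shifts and turns the commanded pose from where the row before left it, along the tool's axes as they then stand; what a row does not reach is not made up. A row lasts 1/10 s, in which the tool goes at most 50 mm and 8.59 degrees, less where a joint would pass 70% of its speed; a pose out of reach is approached as far as the arm can. A call with a gripper value outside its range is refused whole. The fingers move at their own pace and stop on an object; FORCE is the grip in N (left out, the last holds). Time passes only in rows, so rows that do not move let the fingers close. It gives the time, the measured TCP pose, the force, the opening and the grip force at its end, in the units of the state.
- arm.get_obs(): the state, without advancing time (a new reading comes with each control period).
- arm.grab_frame(name): name is "side" or "top"; returns (picture, depth): 420x560x3 uint8, blue, green, red; 420x560 float32, m along the optical axis (not along the pixel's ray), 0 where there is no reading.
- arm.camera_params(name): a dict with "intrinsics" (3x3 intrinsics, pixels), "D" ([k1, k2, p1, p2, k3] as OpenCV has them; the pictures are not rectified), "pose" (4x4, takes a point from camera to world coordinates). Camera axes: x right, y up, looking along -z (the intrinsics and any distortion apply to the point x, -y, -z); pixel columns grow to the right and rows downward; lengths in m; the calibration is good to about 2 mm. A picture is of the moment at which its call begins. camera_params takes no time and is no camera call.
- arm.close_job(): hands the job in; it is judged then, once.
Trained networks look in the newest picture that a camera, given by its name, has taken for a name from the list of things; names that differ only in an ending like _2 or _b are one class to them, and where a whole thing is asked for, a point or a joint stands for the part that bears it (a point fixed in the world has none). Each returns a list of dicts, best first, with "conf" (0 to 1); they miss things now and then, are a little off and sometimes report something else, mostly with a low value. They report only what shows in the picture. A call takes as long as a camera call.
- arm.silhouettes(query, camera): "pixels" (420x560 bool, what is visible of it).
- arm.spot_point(query, camera): "position" ([x, y, z] in m, in world coordinates, good to about 4 mm: a listed point, or the origin of a listed thing).
The state is a dict: "time": time; "joint_pos": joint angles; "qvel": joint speeds; "effort": joint torques, N m; "tcp_pos": TCP position; "orientation": TCP orientation; "contact_force": force on the tool from outside, world axes, zero at the start; "wrist_torque": the same for the moment, N m; "grip_width": finger opening in m; "finger_force": force on a finger pad.
Only numpy, scipy, OpenCV 4.12 (cv2) and the standard library are available. Lean on these libraries where they do the work, as an engineer would, in place of code of your own. Each camera call takes 0.05 s, during which the arm holds its last target. There are 200 camera calls.

## Working session

There is one attempt and no reset: what is moved stays moved. The work goes in short steps, Python scripts to look and compute and a shell command to move; the robot and the scene stay as the last step left them, time stands still between calls to the robot, and variables do not carry over. Pictures are saved under pics/ and viewed, at most 10 in all, crops included, and the job is handed in when it is done.

```bash
mkdir -p pics; ls; python3 - <<'E'
from bench import arm
import cv2, numpy as np
o=arm.get_obs(); print({k:np.round(o[k],3) for k in o}, arm.grip_point_offset)
ims=[]
for c in("side","top"):
    im,d=arm.grab_frame(c); cv2.imwrite(f"pics/{c}0.png",im)
    print(c,np.round(arm.camera_params(c)["pose"],3).tolist())
    for q in("port_hole","port","tray","latch_step","latch_ridge","tray_push"):
        print(q,[(np.round(r["position"],3).tolist(),round(r["conf"],2)) for r in arm.spot_point(q,c)[:2]])
E
```

```text
pics
{'time': np.float64(0.0), 'joint_pos': array([-1.402,  0.218,  1.615, -0.   ,  1.311, -0.112]), 'qvel': array([ 0.   ,  0.001,  0.001, -0.001, -0.001,  0.   ]), 'effort': array([ 1.0000e-03, -3.9684e+01, -3.0386e+01, -0.0000e+00,  9.0000e-03,
       -0.0000e+00]), 'tcp_pos': array([ 0.173, -0.6  ,  0.23 ]), 'orientation': array([-3.139, -0.   ,  0.281]), 'contact_force': array([-0.249,  0.617,  0.515]), 'wrist_torque': array([-0.04 , -0.019, -0.001]), 'finger_force': np.float64(0.0), 'grip_width': np.float64(0.086)} 0.0187
side [[-0.796, 0.382, -0.469, -0.198], [-0.605, -0.488, 0.629, 0.957], [0.012, 0.785, 0.62, 1.021], [0.0, 0.0, 0.0, 1.0]]
port_hole [([0.586, -0.003, 0.038], 0.58), ([0.548, -0.079, 0.008], 0.25)]
port [([0.556, -0.047, 0.001], 0.6)]
tray [([0.548, -0.082, 0.009], 0.65)]
latch_step []
latch_ridge [([0.547, -0.068, 0.047], 0.47)]
tray_push [([0.495, -0.184, 0.041], 0.68)]
top [[0.004, 0.994, -0.111, 0.318], [-1.0, 0.004, -0.002, 0.007], [-0.001, 0.111, 0.994, 1.796], [0.0, 0.0, 0.0, 1.0]]
port_hole [([0.575, -0.004, 0.044], 0.96)]
port [([0.559, -0.051, -0.002], 0.55)]
tray [([0.539, -0.079, 0.011], 0.85)]
latch_step [([0.544, -0.079, 0.039], 0.54)]
latch_ridge [([0.552, -0.07, 0.051], 0.49)]
tray_push [([0.5, -0.185, 0.041], 0.76), ([0.615, 0.444, 0.001], 0.33)]
```

```bash
python3 - <<'E'
import cv2
a=cv2.imread("pics/top0.png");cv2.imwrite("pics/top0v.png",a)
b=cv2.imread("pics/side0.png")
cv2.imwrite("pics/both.png",cv2.resize(cv2.vconcat([a,b]),(450,600)) if 0 else cv2.resize(cv2.hconcat([a,b]),(800,300)))
E
```

```text
(no output)
```

View pics/top0.png

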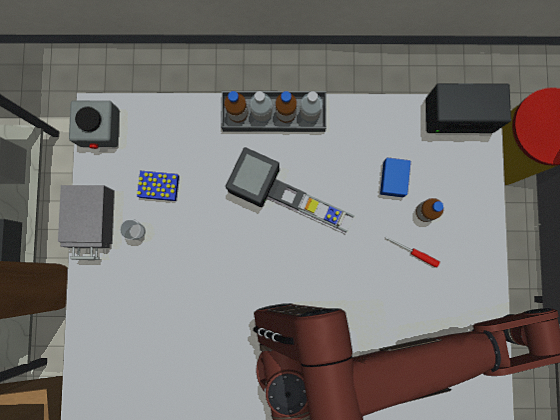

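View pics/side0.png

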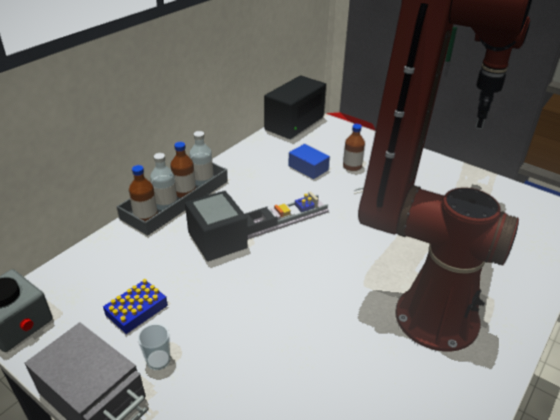

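```bash
cat > h.py <<'E'
import numpy as np, cv2
from bench import arm
def px2w(c,uv,z):
    "pixels -> world on plane z"
    p=arm.camera_params(c); T=p["pose"]
    u=cv2.undistortPoints(np.float64(uv).reshape(-1,1,2),np.array(p["intrinsics"]),np.array(p["D"])).reshape(-1,2)
    d=np.c_[u[:,0],-u[:,1],-np.ones(len(u))]@T[:3,:3].T
    return T[:3,3]+d*((z-T[2,3])/d[:,2])[:,None]
def w2px(c,P):
    p=arm.camera_params(c);T=p["pose"]
    q=(np.atleast_2d(P)-T[:3,3])@T[:3,:3]; q=q*[1,-1,-1]
    return cv2.projectPoints(q,np.zeros(3),np.zeros(3),np.array(p["intrinsics"]),np.array(p["D"]))[0].reshape(-1,2)
E
python3 - <<'E'
from h import *
a=cv2.imread("pics/top0.png")[140:245,220:360]; b=cv2.imread("pics/side0.png")[180:260,180:335]
a=cv2.resize(a,(800,600),interpolation=cv2.INTER_CUBIC)
cv2.imwrite("pics/topc.png",a)
b=cv2.resize(b,(775,400),interpolation=cv2.INTER_CUBIC);cv2.imwrite("pics/sidec.png",b)
print(px2w("top",[(313,206)],.05))
E
```

```text
[[ 0.54229453 -0.08400408  0.05      ]]
```

View pics/topc.png

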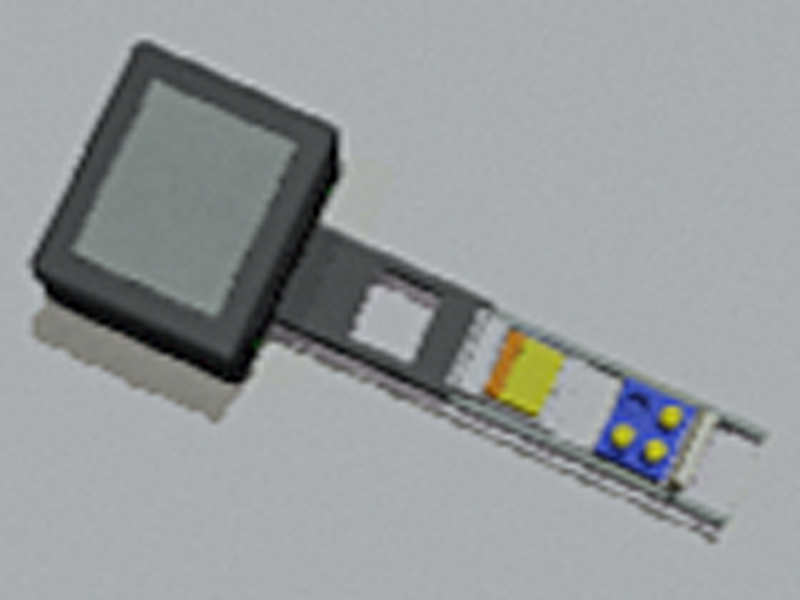

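View pics/sidec.png

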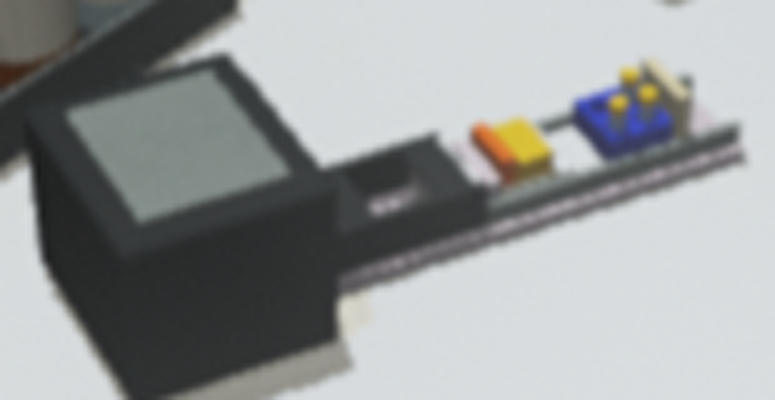

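```bash
cat > fit.py <<'E'
from h import *
from scipy.optimize import least_squares
t=lambda u,v:(220+(u+.5)/(800/140)-.5,140+(v+.5)/(600/105)-.5)
s=lambda u,v:(180+(u+.5)/5-.5,180+(v+.5)/5-.5)
# cam, px, port-frame pt, tray-flag
O=[("top",t(397,320),(.05,0,.038),0),("top",t(497,308),(0,-.031,.041),0),("top",t(448,395),(0,.031,.041),0),
("top",t(143,42),(.247,-.075,.115),0),("top",t(338,130),(.117,-.075,.115),0),("top",t(38,265),(.247,.075,.115),0),
("top",t(765,433),(-.18,-.028,.024),0),("top",t(722,523),(-.18,.028,.024),0),
("top",t(503,366),(.013,0,.046),1),("top",t(531,374),(-.005,0,.041),1),("top",t(703,452),(-.114,0,.054),1),
("side",s(435,137),(0,-.031,.041),0),("side",s(487,190),(0,.031,.041),0),
("side",s(525,142),(-.005,0,.041),1),("side",s(495,148),(.013,0,.046),1)]
def P(p,q,f):
    c,n=np.cos(p[2]),np.sin(p[2]); x=q[0]+f*p[3]
    return [p[0]+c*x-n*q[1],p[1]+n*x+c*q[1],q[2]]
def res(p):
    r=[w2px(c,P(p,q,f))[0]-uv-(p[4:6] if c=="side" else 0) for c,uv,q,f in O]
    return np.r_[np.ravel(r),p[4:6]*.3]
r=least_squares(res,[.557,-.048,1.14,-.035,0,0],loss="soft_l1")
print(np.round(r.x,4),np.degrees(r.x[2])); print(np.round(r.fun[:-2].reshape(-1,2),1).tolist())
for n,q,f in(("step",(-.005,0,.041),1),("ridge",(.013,0,.046),1),("push",(-.114,0,.04),1),("hole",(.05,0,.041),0)): print(n,np.round(P(r.x,q,f),4))
E
python3 fit.py
```

```text
[ 0.5607 -0.0478  1.1416 -0.0343  0.0466 -0.2357] 65.40600341504667
[[-0.4, -0.7], [-0.6, -0.9], [0.3, 0.5], [-1.0, -1.3], [1.0, -0.3], [-2.4, 0.9], [0.2, 0.9], [1.0, 0.1], [0.3, -0.3], [0.2, 0.7], [0.1, 0.2], [0.9, -0.4], [0.1, 0.3], [-0.9, 0.5], [-0.1, -0.4]]
step [ 0.5443 -0.0836  0.041 ]
ridge [ 0.5518 -0.0672  0.046 ]
push [ 0.4989 -0.1827  0.04  ]
hole [ 0.5815 -0.0024  0.041 ]
```

```bash
python3 -m handwheel '[{"x":3.84,"y":-3.02,"grip":-1},{"x":3.84,"y":-3.02},{"x":3.84,"y":-3.02},{"x":3.84,"y":-3.02},{"x":3.84,"y":-3.02},{"x":3.84,"y":-3.02},{"x":3.84,"y":-3.02},{"x":3.84,"y":-3.02},{"x":3.84,"y":-3.02},{"x":3.84,"y":-3.02}]' 40; python3 -m handwheel '[{"x":3.84,"y":-3.02},{"x":3.84,"y":-3.02},{"x":3.84,"y":-3.02},{"az":-8.2},{"az":-8.2},{"az":-8.2},{"az":-8.2},{"az":-8.2},{"az":-8.2,"z":2},{"z":2}]'; python3 -m handwheel '[{"z":4},{"z":4},{}]'
```

```text
invalid input
invalid input
invalid input
```

```bash
python3 -m handwheel '[{"x":3.84,"y":-3.02,"z":0,"ax":0,"ay":0,"az":0,"grip":-1},{"x":3.84,"y":-3.02,"z":0,"ax":0,"ay":0,"az":0,"grip":-1},{"x":3.84,"y":-3.02,"z":0,"ax":0,"ay":0,"az":0,"grip":-1},{"x":3.84,"y":-3.02,"z":0,"ax":0,"ay":0,"az":0,"grip":-1},{"x":3.84,"y":-3.02,"z":0,"ax":0,"ay":0,"az":0,"grip":-1},{"x":3.84,"y":-3.02,"z":0,"ax":0,"ay":0,"az":0,"grip":-1},{"x":3.84,"y":-3.02,"z":0,"ax":0,"ay":0,"az":0,"grip":-1},{"x":3.84,"y":-3.02,"z":0,"ax":0,"ay":0,"az":0,"grip":-1},{"x":3.84,"y":-3.02,"z":0,"ax":0,"ay":0,"az":0,"grip":-1},{"x":3.84,"y":-3.02,"z":0,"ax":0,"ay":0,"az":0,"grip":-1}]' 40
```

```text
time: 1.7
tcp_pos: [0.4595, -0.2022, 0.2318]
orientation: [3.141, -0.001, 0.281]
contact_force: [0.7, -0.8, -0.6]
grip_width: -0.0001
finger_force: 0.0
```

```bash
python3 -m handwheel '[{"x":3.84,"y":-3.02,"z":0,"ax":0,"ay":0,"az":0,"grip":-1},{"x":3.84,"y":-3.02,"z":0,"ax":0,"ay":0,"az":0,"grip":-1},{"x":3.84,"y":-3.02,"z":0,"ax":0,"ay":0,"az":0,"grip":-1},{"x":0,"y":0,"z":0,"ax":0,"ay":0,"az":-8.2,"grip":-1},{"x":0,"y":0,"z":0,"ax":0,"ay":0,"az":-8.2,"grip":-1},{"x":0,"y":0,"z":2,"ax":0,"ay":0,"az":-8.2,"grip":-1},{"x":0,"y":0,"z":3,"ax":0,"ay":0,"az":-8.2,"grip":-1},{"x":0,"y":0,"z":3,"ax":0,"ay":0,"az":-8.2,"grip":-1},{"x":0,"y":0,"z":4,"ax":0,"ay":0,"az":-8.3,"grip":-1},{"x":0,"y":0,"z":2,"ax":0,"ay":0,"az":0,"grip":-1}]'
python3 -m handwheel '[{"x":0,"y":0,"z":1.5,"ax":0,"ay":0,"az":0,"grip":-1},{"x":0,"y":0,"z":0,"ax":0,"ay":0,"az":0,"grip":-1},{"x":0,"y":0,"z":0,"ax":0,"ay":0,"az":0,"grip":-1}]'
python3 - <<'E'
from h import *
o=arm.get_obs(); print(o["tcp_pos"],o["orientation"],o["contact_force"])
a=arm.grab_frame("top")[0][165:240,270:370]; b=arm.grab_frame("side")[0][140:240,220:340]
cv2.imwrite("pics/hov.png",cv2.hconcat([cv2.resize(a,(400,300),interpolation=2),cv2.resize(b,(360,300),interpolation=2)]))
w2=np.array([np.cos(1.1416),np.sin(1.1416)]);d=np.array([.5443,-.0836])-o["tcp_pos"][:2]
print("tool dx,dy mm to step",1e3*d@w2,1e3*(d@np.array([w2[1],-w2[0]])))
E
```

```text
time: 2.7
tcp_pos: [0.5418, -0.0843, 0.088]
orientation: [-3.137, 0.001, 1.144]
contact_force: [-0.4, -0.0, -0.8]
grip_width: 0.0002
finger_force: 0.0
time: 3.0
tcp_pos: [0.5449, -0.0852, 0.0771]
orientation: [3.14, -0.0, 1.141]
contact_force: [0.1, -0.9, 0.3]
grip_width: 0.0002
finger_force: 0.0
[ 0.54486504 -0.08519145  0.07709816] [ 3.14031744e+00 -2.10080022e-04  1.14109162e+00] [ 0.09227697 -0.8856869   0.26323648]
tool dx,dy mm to step 1.2119696966674292 -1.1760552496915824
```

View pics/hov.png

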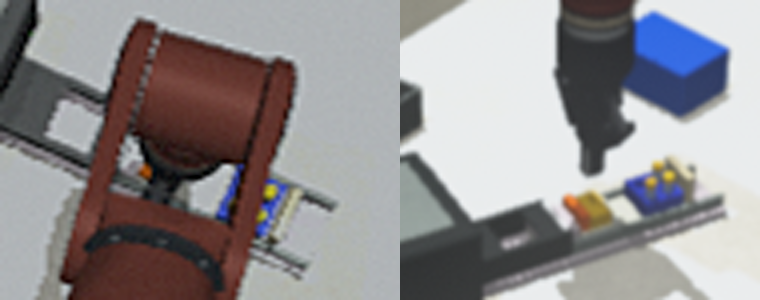

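```bash
python3 -m handwheel '[{"x":-0.2,"y":-0.1,"z":1.5,"ax":0,"ay":0,"az":0,"grip":-1},{"x":0,"y":0,"z":1,"ax":0,"ay":0,"az":0,"grip":-1},{"x":0,"y":0,"z":0.6,"ax":0,"ay":0,"az":0,"grip":-1},{"x":0,"y":0,"z":0.2,"ax":0,"ay":0,"az":0,"grip":-1},{"x":0,"y":0,"z":0,"ax":0,"ay":0,"az":0,"grip":-1}]'
python3 -m handwheel '[{"x":0,"y":0,"z":0.2,"ax":0,"ay":0,"az":0,"grip":-1},{"x":0,"y":0,"z":0.2,"ax":0,"ay":0,"az":0,"grip":-1},{"x":0,"y":0,"z":0,"ax":0,"ay":0,"az":0,"grip":-1},{"x":0,"y":0,"z":0,"ax":0,"ay":0,"az":0,"grip":-1}]'
```

```text
time: 3.6
tcp_pos: [0.5418, -0.0862, 0.0425]
orientation: [-3.14, 0.0, 1.141]
contact_force: [0.7, -0.1, 0.0]
grip_width: 0.0001
finger_force: 0.0
time: 4.0
tcp_pos: [0.5429, -0.0865, 0.04]
orientation: [3.14, -0.0, 1.141]
contact_force: [-0.7, -0.4, 2.8]
grip_width: 0.0002
finger_force: 1.6
```

```bash
python3 -m handwheel '[{"x":0,"y":0,"z":0.2,"ax":0,"ay":0,"az":0,"grip":-1},{"x":0,"y":0,"z":0.2,"ax":0,"ay":0,"az":0,"grip":-1},{"x":0,"y":0,"z":0.2,"ax":0,"ay":0,"az":0,"grip":-1},{"x":0,"y":0,"z":0,"ax":0,"ay":0,"az":0,"grip":-1}]'
python3 -m handwheel '[{"x":0,"y":0,"z":0.1,"ax":0,"ay":0,"az":0,"grip":-1},{"x":0,"y":0,"z":0,"ax":0,"ay":0,"az":0,"grip":-1}]'
python3 -m handwheel '[{"x":0,"y":0,"z":0.1,"ax":0,"ay":0,"az":0,"grip":-1},{"x":0,"y":0,"z":0,"ax":0,"ay":0,"az":0,"grip":-1}]'
```

```text
time: 4.4
tcp_pos: [0.5429, -0.0865, 0.0338]
orientation: [3.14, -0.0, 1.141]
contact_force: [-0.2, 0.5, 6.6]
grip_width: -0.0001
finger_force: 3.3
time: 4.6
tcp_pos: [0.5429, -0.0865, 0.033]
orientation: [3.141, -0.0, 1.141]
contact_force: [-1.1, -0.1, 6.7]
grip_width: -0.0002
finger_force: 3.5
time: 4.8
tcp_pos: [0.5429, -0.0866, 0.032]
orientation: [3.141, -0.0, 1.141]
contact_force: [-2.1, 0.0, 7.1]
grip_width: -0.0
finger_force: 3.7
```

```bash
python3 -m handwheel '[{"x":0,"y":0,"z":0.05,"ax":0,"ay":0,"az":0,"grip":-1},{"x":0,"y":0,"z":0,"ax":0,"ay":0,"az":0,"grip":-1}]'
python3 -m handwheel '[{"x":0,"y":0,"z":0.05,"ax":0,"ay":0,"az":0,"grip":-1},{"x":0,"y":0,"z":0,"ax":0,"ay":0,"az":0,"grip":-1}]'
```

```text
time: 5.0
tcp_pos: [0.543, -0.0865, 0.0316]
orientation: [3.141, -0.0, 1.141]
contact_force: [-1.5, 1.4, 7.1]
grip_width: 0.0
finger_force: 3.8
time: 5.2
tcp_pos: [0.543, -0.0866, 0.0315]
orientation: [3.141, -0.0, 1.141]
contact_force: [-1.8, 0.7, 9.8]
grip_width: 0.0001
finger_force: 4.9
```

```bash
python3 -m handwheel '[{"x":0.3,"y":0,"z":0,"ax":0,"ay":0,"az":0,"grip":-1},{"x":0.3,"y":0,"z":0,"ax":0,"ay":0,"az":0,"grip":-1},{"x":0.2,"y":0,"z":0,"ax":0,"ay":0,"az":0,"grip":-1},{"x":0.2,"y":0,"z":0,"ax":0,"ay":0,"az":0,"grip":-1},{"x":0,"y":0,"z":0,"ax":0,"ay":0,"az":0,"grip":-1}]'
python3 -m handwheel '[{"x":0.3,"y":0,"z":0,"ax":0,"ay":0,"az":0,"grip":-1},{"x":0.3,"y":0,"z":0,"ax":0,"ay":0,"az":0,"grip":-1},{"x":0.2,"y":0,"z":0,"ax":0,"ay":0,"az":0,"grip":-1},{"x":0,"y":0,"z":0,"ax":0,"ay":0,"az":0,"grip":-1}]'
```

```text
time: 5.7
tcp_pos: [0.5469, -0.08, 0.0316]
orientation: [3.139, 0.005, 1.143]
contact_force: [-3.0, -7.1, 9.6]
grip_width: 0.0001
finger_force: 5.7
time: 6.1
tcp_pos: [0.5505, -0.0727, 0.0316]
orientation: [3.139, 0.004, 1.143]
contact_force: [-2.3, -6.7, 9.0]
grip_width: 0.0002
finger_force: 5.5
```

```bash
python3 -m handwheel '[{"x":0.2,"y":0,"z":0,"ax":0,"ay":0,"az":0,"grip":-1},{"x":0.2,"y":0,"z":0,"ax":0,"ay":0,"az":0,"grip":-1},{"x":0,"y":0,"z":0,"ax":0,"ay":0,"az":0,"grip":-1}]'
python3 -m handwheel '[{"x":0.2,"y":0,"z":0,"ax":0,"ay":0,"az":0,"grip":-1},{"x":0.1,"y":0,"z":0,"ax":0,"ay":0,"az":0,"grip":-1},{"x":0,"y":0,"z":0,"ax":0,"ay":0,"az":0,"grip":-1}]'
```

```text
time: 6.4
tcp_pos: [0.5521, -0.0692, 0.0316]
orientation: [3.139, 0.004, 1.143]
contact_force: [-3.4, -6.7, 8.5]
grip_width: 0.0001
finger_force: 5.5
time: 6.7
tcp_pos: [0.5534, -0.0666, 0.0316]
orientation: [3.139, 0.005, 1.143]
contact_force: [-3.0, -7.7, 7.7]
grip_width: 0.0004
finger_force: 5.6
```

```bash
python3 -m handwheel '[{"x":0.2,"y":0,"z":0,"ax":0,"ay":0,"az":0,"grip":-1},{"x":0.2,"y":0,"z":0,"ax":0,"ay":0,"az":0,"grip":-1},{"x":0,"y":0,"z":0,"ax":0,"ay":0,"az":0,"grip":-1}]'
python3 -m handwheel '[{"x":0.2,"y":0,"z":0,"ax":0,"ay":0,"az":0,"grip":-1},{"x":0,"y":0,"z":0,"ax":0,"ay":0,"az":0,"grip":-1}]'
```

```text
time: 7.0
tcp_pos: [0.5551, -0.0628, 0.0316]
orientation: [3.139, 0.004, 1.143]
contact_force: [-1.8, -7.5, 8.4]
grip_width: 0.0002
finger_force: 5.5
time: 7.2
tcp_pos: [0.5559, -0.0611, 0.0316]
orientation: [3.139, 0.004, 1.143]
contact_force: [-3.2, -8.2, 8.9]
grip_width: -0.0003
finger_force: 5.5
```

```bash
python3 -m handwheel '[{"x":0.1,"y":0,"z":0,"ax":0,"ay":0,"az":0,"grip":-1},{"x":0,"y":0,"z":0,"ax":0,"ay":0,"az":0,"grip":-1}]'
```

```text
time: 7.4
tcp_pos: [0.5562, -0.0603, 0.0316]
orientation: [3.139, 0.005, 1.143]
contact_force: [-2.9, -7.3, 8.8]
grip_width: -0.0001
finger_force: 5.6
```

```bash
python3 -m handwheel '[{"x":0.1,"y":0,"z":0,"ax":0,"ay":0,"az":0,"grip":-1},{"x":0,"y":0,"z":0,"ax":0,"ay":0,"az":0,"grip":-1}]'
python3 -m handwheel '[{"x":0.1,"y":0,"z":0,"ax":0,"ay":0,"az":0,"grip":-1},{"x":0,"y":0,"z":0,"ax":0,"ay":0,"az":0,"grip":-1}]'
```

```text
time: 7.6
tcp_pos: [0.5566, -0.0595, 0.0315]
orientation: [3.139, 0.005, 1.143]
contact_force: [-3.6, -8.0, 8.3]
grip_width: 0.0002
finger_force: 6.1
time: 7.8
tcp_pos: [0.5567, -0.0594, 0.0316]
orientation: [3.139, 0.007, 1.144]
contact_force: [-5.5, -10.4, 9.8]
grip_width: 0.0
finger_force: 7.2
```

```bash
python3 -m handwheel '[{"x":0.1,"y":0,"z":0,"ax":0,"ay":0,"az":0,"grip":-1},{"x":0,"y":0,"z":0,"ax":0,"ay":0,"az":0,"grip":-1}]'
```

```text
time: 8.0
tcp_pos: [0.5566, -0.0594, 0.0316]
orientation: [3.139, 0.009, 1.144]
contact_force: [-5.7, -13.0, 10.3]
grip_width: -0.0
finger_force: 8.2
```

```bash
python3 -m handwheel '[{"x":-0.3,"y":0,"z":0,"ax":0,"ay":0,"az":0,"grip":-1},{"x":0,"y":0,"z":-0.3,"ax":0,"ay":0,"az":0,"grip":-1},{"x":0,"y":0,"z":-0.5,"ax":0,"ay":0,"az":0,"grip":-1},{"x":0,"y":0,"z":-2,"ax":0,"ay":0,"az":0,"grip":-1},{"x":0,"y":0,"z":-4,"ax":0,"ay":0,"az":0,"grip":-1},{"x":-3.5,"y":0,"z":0,"ax":0,"ay":0,"az":0,"grip":-1},{"x":-3.5,"y":0,"z":0,"ax":0,"ay":0,"az":0,"grip":-1},{"x":-3.5,"y":0,"z":0,"ax":0,"ay":0,"az":0,"grip":-1},{"x":-3.5,"y":0,"z":0,"ax":0,"ay":0,"az":0,"grip":-1},{"x":0,"y":0,"z":0,"ax":0,"ay":0,"az":0,"grip":-1}]'
python3 - <<'E'
from h import *
o=arm.get_obs(); d=o["tcp_pos"][:2]-[.5607,-.0478]; c,s=np.cos(1.1416),np.sin(1.1416)
print("port xy mm",1e3*(c*d[0]+s*d[1]),1e3*(-s*d[0]+c*d[1]))
a=arm.grab_frame("top")[0][140:245,220:360]; b=arm.grab_frame("side")[0][170:260,180:335]
cv2.imwrite("pics/under.png",cv2.hconcat([cv2.resize(a,(400,300),interpolation=2),cv2.resize(b,(400,300),interpolation=2)]))
for c in("top","side"):
    for q in("tray_push","latch_ridge"): print(q,[(np.round(r["position"],3),round(r["conf"],2)) for r in arm.spot_point(q,c)[:1]])
E
```

```text
time: 9.0
tcp_pos: [0.4958, -0.1866, 0.0978]
orientation: [-3.141, 0.0, 1.137]
contact_force: [-1.0, -0.2, -0.4]
grip_width: -0.0
finger_force: 0.0
port xy mm -153.24694443649074 1.2517095225188513
tray_push [(array([ 0.51 , -0.16 ,  0.038]), 0.68)]
latch_ridge [(array([ 0.563, -0.045,  0.042]), 0.64)]
tray_push [(array([ 0.505, -0.155,  0.042]), 0.9)]
latch_ridge [(array([ 0.558, -0.044,  0.04 ]), 0.55)]
```

View pics/under.png

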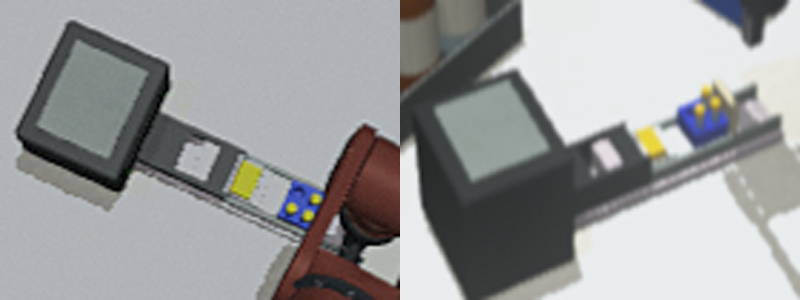

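```bash
python3 -m handwheel '[{"x":0,"y":0.1,"z":2.5,"ax":0,"ay":0,"az":0,"grip":-1},{"x":0,"y":0,"z":2.4,"ax":0,"ay":0,"az":0,"grip":-1},{"x":0,"y":0,"z":1.5,"ax":0,"ay":0,"az":0,"grip":-1},{"x":0,"y":0,"z":0,"ax":0,"ay":0,"az":0,"grip":-1},{"x":0.5,"y":0,"z":0,"ax":0,"ay":0,"az":0,"grip":-1},{"x":0.5,"y":0,"z":0,"ax":0,"ay":0,"az":0,"grip":-1},{"x":0.4,"y":0,"z":0,"ax":0,"ay":0,"az":0,"grip":-1},{"x":0,"y":0,"z":0,"ax":0,"ay":0,"az":0,"grip":-1}]'
python3 -m handwheel '[{"x":0.2,"y":0,"z":0,"ax":0,"ay":0,"az":0,"grip":-1},{"x":0.2,"y":0,"z":0,"ax":0,"ay":0,"az":0,"grip":-1},{"x":0.2,"y":0,"z":0,"ax":0,"ay":0,"az":0,"grip":-1},{"x":0.2,"y":0,"z":0,"ax":0,"ay":0,"az":0,"grip":-1},{"x":0,"y":0,"z":0,"ax":0,"ay":0,"az":0,"grip":-1}]'
```

```text
time: 10.1
tcp_pos: [0.5051, -0.172, 0.0353]
orientation: [3.14, -0.0, 1.142]
contact_force: [0.4, 0.7, 0.1]
grip_width: -0.0001
finger_force: 0.0
time: 10.6
tcp_pos: [0.5066, -0.1687, 0.035]
orientation: [3.14, 0.007, 1.144]
contact_force: [-5.5, -10.9, 1.8]
grip_width: 0.0002
finger_force: 6.0
```

```bash
python3 -m handwheel '[{"x":0.1,"y":0,"z":0,"ax":0,"ay":0,"az":0,"grip":-1},{"x":0,"y":0,"z":0,"ax":0,"ay":0,"az":0,"grip":-1}]'
python3 -m handwheel '[{"x":0.1,"y":0,"z":0,"ax":0,"ay":0,"az":0,"grip":-1},{"x":0,"y":0,"z":0,"ax":0,"ay":0,"az":0,"grip":-1}]'
```

```text
time: 10.8
tcp_pos: [0.507, -0.1682, 0.035]
orientation: [3.14, 0.007, 1.143]
contact_force: [-5.6, -11.8, 2.1]
grip_width: 0.0
finger_force: 6.4
time: 11.0
tcp_pos: [0.5074, -0.1674, 0.035]
orientation: [3.14, 0.008, 1.143]
contact_force: [-5.4, -12.4, 1.7]
grip_width: -0.0003
finger_force: 6.5
```

```bash
python3 -m handwheel '[{"x":0.2,"y":0,"z":0,"ax":0,"ay":0,"az":0,"grip":-1},{"x":0.2,"y":0,"z":0,"ax":0,"ay":0,"az":0,"grip":-1},{"x":0.2,"y":0,"z":0,"ax":0,"ay":0,"az":0,"grip":-1},{"x":0.2,"y":0,"z":0,"ax":0,"ay":0,"az":0,"grip":-1},{"x":0.2,"y":0,"z":0,"ax":0,"ay":0,"az":0,"grip":-1}]'
python3 -m handwheel '[{"x":0.2,"y":0,"z":0,"ax":0,"ay":0,"az":0,"grip":-1},{"x":0.2,"y":0,"z":0,"ax":0,"ay":0,"az":0,"grip":-1},{"x":0.2,"y":0,"z":0,"ax":0,"ay":0,"az":0,"grip":-1},{"x":0.2,"y":0,"z":0,"ax":0,"ay":0,"az":0,"grip":-1},{"x":0.2,"y":0,"z":0,"ax":0,"ay":0,"az":0,"grip":-1}]'
```

```text
time: 11.5
tcp_pos: [0.5116, -0.1584, 0.0351]
orientation: [3.14, 0.008, 1.143]
contact_force: [-5.0, -11.7, 2.4]
grip_width: -0.0001
finger_force: 6.8
time: 12.0
tcp_pos: [0.5157, -0.1494, 0.035]
orientation: [3.14, 0.008, 1.143]
contact_force: [-6.1, -12.5, 2.3]
grip_width: -0.0001
finger_force: 6.9
```

```bash
python3 -m handwheel '[{"x":0.2,"y":0,"z":0,"ax":0,"ay":0,"az":0,"grip":-1},{"x":0.2,"y":0,"z":0,"ax":0,"ay":0,"az":0,"grip":-1},{"x":0.2,"y":0,"z":0,"ax":0,"ay":0,"az":0,"grip":-1},{"x":0.2,"y":0,"z":0,"ax":0,"ay":0,"az":0,"grip":-1},{"x":0.2,"y":0,"z":0,"ax":0,"ay":0,"az":0,"grip":-1},{"x":0.2,"y":0,"z":0,"ax":0,"ay":0,"az":0,"grip":-1},{"x":0.2,"y":0,"z":0,"ax":0,"ay":0,"az":0,"grip":-1}]'
python3 -m handwheel '[{"x":0.2,"y":0,"z":0,"ax":0,"ay":0,"az":0,"grip":-1},{"x":0.2,"y":0,"z":0,"ax":0,"ay":0,"az":0,"grip":-1},{"x":0.2,"y":0,"z":0,"ax":0,"ay":0,"az":0,"grip":-1},{"x":0.2,"y":0,"z":0,"ax":0,"ay":0,"az":0,"grip":-1},{"x":0.2,"y":0,"z":0,"ax":0,"ay":0,"az":0,"grip":-1},{"x":0.2,"y":0,"z":0,"ax":0,"ay":0,"az":0,"grip":-1}]'
```

```text
time: 12.7
tcp_pos: [0.5219, -0.1356, 0.035]
orientation: [3.14, 0.006, 1.143]
contact_force: [-4.3, -9.4, 2.6]
grip_width: 0.0001
finger_force: 5.2
time: 13.3
tcp_pos: [0.5268, -0.1246, 0.035]
orientation: [3.141, 0.006, 1.143]
contact_force: [-3.5, -9.9, 3.1]
grip_width: 0.0
finger_force: 5.2
```

```bash
python3 -m handwheel '[{"x":0.1,"y":0,"z":0,"ax":0,"ay":0,"az":0,"grip":-1},{"x":0.1,"y":0,"z":0,"ax":0,"ay":0,"az":0,"grip":-1},{"x":0.1,"y":0,"z":0,"ax":0,"ay":0,"az":0,"grip":-1},{"x":0,"y":0,"z":0,"ax":0,"ay":0,"az":0,"grip":-1}]'
python3 -m handwheel '[{"x":0.1,"y":0,"z":0,"ax":0,"ay":0,"az":0,"grip":-1},{"x":0.1,"y":0,"z":0,"ax":0,"ay":0,"az":0,"grip":-1},{"x":0,"y":0,"z":0,"ax":0,"ay":0,"az":0,"grip":-1}]'
```

```text
time: 13.7
tcp_pos: [0.5281, -0.1218, 0.035]
orientation: [3.141, 0.006, 1.143]
contact_force: [-4.2, -9.0, 2.5]
grip_width: -0.0001
finger_force: 5.0
time: 14.0
tcp_pos: [0.529, -0.12, 0.035]
orientation: [3.141, 0.006, 1.143]
contact_force: [-4.9, -8.6, 3.2]
grip_width: 0.0002
finger_force: 5.0
```

```bash
python3 -m handwheel '[{"x":0.1,"y":0,"z":0,"ax":0,"ay":0,"az":0,"grip":-1},{"x":0,"y":0,"z":0,"ax":0,"ay":0,"az":0,"grip":-1}]'
```

```text
time: 14.2
tcp_pos: [0.53, -0.1175, 0.0349]
orientation: [3.14, 0.002, 1.141]
contact_force: [-1.7, -4.2, 3.1]
grip_width: -0.0
finger_force: 2.3
```

```bash
python3 -m handwheel '[{"x":0,"y":0,"z":0,"ax":0,"ay":0,"az":0,"grip":-1},{"x":0,"y":0,"z":0,"ax":0,"ay":0,"az":0,"grip":-1}]'
python3 - <<'E'
from h import *
a=arm.grab_frame("top")[0][150:230,250:350]; b=arm.grab_frame("side")[0][190:250,220:320]
cv2.imwrite("pics/pop.png",cv2.hconcat([cv2.resize(a,(375,300),interpolation=2),cv2.resize(b,(425,300),interpolation=2)]))
for c in("top","side"):
    for q in("latch_ridge","latch_step"): print(q,[(np.round(r["position"],3),round(r["conf"],2)) for r in arm.spot_point(q,c)[:1]])
E
```

```text
time: 14.4
tcp_pos: [0.5302, -0.1168, 0.0349]
orientation: [3.14, 0.001, 1.142]
contact_force: [-2.2, -4.6, 3.1]
grip_width: -0.0002
finger_force: 2.6
latch_ridge [(array([0.585, 0.006, 0.048]), 0.49)]
latch_step [(array([0.616, 0.443, 0.001]), 0.69)]
latch_ridge [(array([0.584, 0.01 , 0.046]), 0.62)]
latch_step [(array([ 0.58 , -0.007,  0.045]), 0.52)]
```

View pics/pop.png

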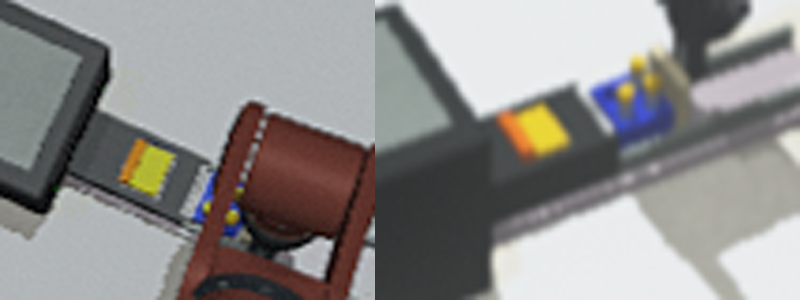

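```bash
python3 -m handwheel '[{"x":-0.3,"y":0,"z":0,"ax":0,"ay":0,"az":0,"grip":-1},{"x":-1,"y":0,"z":0,"ax":0,"ay":0,"az":0,"grip":-1},{"x":-2,"y":0,"z":0,"ax":0,"ay":0,"az":0,"grip":-1},{"x":0,"y":0,"z":-3,"ax":0,"ay":0,"az":0,"grip":-1},{"x":0,"y":0,"z":-4,"ax":0,"ay":0,"az":0,"grip":-1},{"x":-4,"y":0,"z":-4,"ax":0,"ay":0,"az":0,"grip":-1},{"x":-4,"y":0,"z":0,"ax":0,"ay":0,"az":0,"grip":-1},{"x":-4,"y":0,"z":0,"ax":0,"ay":0,"az":0,"grip":-1},{"x":0,"y":0,"z":0,"ax":0,"ay":0,"az":0,"grip":-1},{"x":0,"y":0,"z":0,"ax":0,"ay":0,"az":0,"grip":-1}]'
python3 - <<'E'
from h import *
a=arm.grab_frame("top")[0][150:230,250:350]; b=arm.grab_frame("side")[0][190:250,220:320]
cv2.imwrite("pics/end.png",cv2.hconcat([cv2.resize(a,(375,300),interpolation=2),cv2.resize(b,(425,300),interpolation=2)]))
E
```

```text
time: 15.7
tcp_pos: [0.4674, -0.251, 0.1392]
orientation: [-3.141, -0.001, 1.139]
contact_force: [1.0, 0.8, -0.2]
grip_width: 0.0002
finger_force: 0.0
```

View pics/end.png

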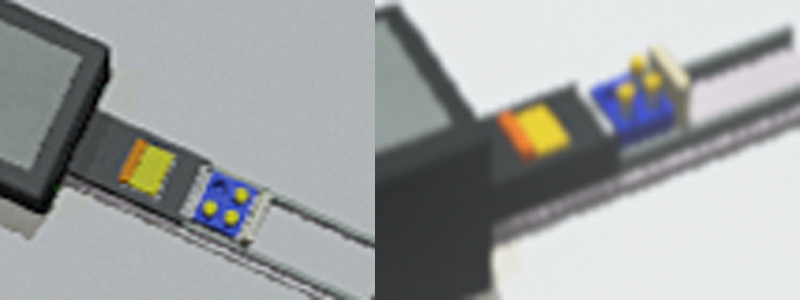

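The last picture shows the orange ridge and yellow step standing up through the hole (top view around 145,168), all three vials in the block, and the arm clear.

```bash
python3 -c "
from bench import arm
print(arm.close_job())"
```

```text
the job is handed in; nothing more can be done
None
```

The tray is latched in the port with the button up through the roof's hole, the vials in place and the arm clear; the job is handed in, but it returned no verdict.

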